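Push the axle through a wire reel stand

ROBOT

A 6-joint arm with a two-finger parallel gripper is mounted at the origin on a cart in front of the work surface, level with it; the furniture and walls round the work are solid. World frame = base frame: x ahead of the robot, y to its left, z up, the work surface at z = 0. Lengths are in m, angles in rad, forces in N, time in s.
With the tool pointing down it reaches from about 0.3 to 0.775 m from the base axis. Payload 14.6 kg.
Tool frame: the origin (TCP) lies at the very end of the fingers, on their centre line; the grasp point (between the pads) lies 19 mm behind it; z points along the fingers, y is the line along which they close (so a half turn about z gives the same grasp; the last joint's range is limited). The gripper opens to 94 mm and grips with 3 to 60 N. Pads are 16 mm wide; open, the fingers measure 119 mm over their backs; the gripper's body (75 mm by 177 mm) begins 78 mm behind the grasp point.
Start: joints at [-1.239, 0.3, 1.521, -0, 1.321, -0.067], TCP at [0.214, -0.507, 0.205] pointing down, gripper open.
Joint ranges: [-3.03, 3.03], [-0.79, 2.21], [0.23, 2.52], [-1.04, 4.18], [0, 3.07], [-2.55, 2.55]. Speed limits (rad/s): [2.22, 2.22, 2.57, 3.14, 3.14, 3.14].

INTERFACE

Orientations are given as [roll, pitch, yaw] about the fixed x, y, z axes, in that order (R = Rz(yaw) Ry(pitch) Rx(roll)).
In Python, from plant import ctrl, get_image, calibration gives the robot as it stands (ctrl), with the cameras as plain functions.
- The arm moves only by the shell command python3 inch.py [FORCE], which reads ROWS from standard input. ROWS is a JSON list of rows, 1 to 10 of them, each an object with the fields turn_vec (a list: a rotation vector rx, ry, rz in rad), pos (a list: dx, dy, dz in m), aperture (the finger opening in m); a field left out counts as zero (the opening has to be given); each row is the pose to reach, as a shift and turn from the pose commanded when the command began, along the tool's axes at that moment; what a row does not reach only later rows make up. A row lasts 1/8 s, in which the tool goes at most 0.0625 m and 0.188 rad, less where a joint would pass 70% of its speed; a pose out of reach is approached as far as the arm can. The fingers move at their own pace and stop on an object; FORCE is the grip in N (left out, the last holds). Time passes only in rows, so rows that do not move let the fingers close. It prints the time, the measured TCP pose, the force, the opening and the grip force at its end. Input that does not fit is refused with a message, and nothing moves.
- ctrl.read_state(): the state, without advancing time (a new reading comes with each control period).
- get_image(name): name is "side" or "top" or "wrist"; returns the picture (480x640x3 uint8, red, green, blue); there is no depth.
- calibration(name): a dict with "intrinsics" (3x3 intrinsics, pixels), "extrinsics" (4x4, takes a point from camera to world coordinates); the wrist camera has in their place "mount" (4x4, takes a point from camera to tool coordinates, whose origin is the TCP and whose axes are the flange's). Camera axes: x right, y down, z forward; pixel columns grow to the right and rows downward; lengths in m; the calibration is good to about 2 mm. A picture is of the moment at which its call begins: read the wrist's pose just before it. calibration takes no time and is no camera call.
- ctrl.hand_in(): hands the job in; it is judged then, once.
The state is a dict: "time": time; "q": joint angles; "joint_vel": joint speeds; "joint_efforts": joint torques, N m; "eef_pos": TCP position; "tcp_rot": TCP orientation; "force": force on the tool from outside, world axes, zero at the start; "moment": the same for the moment, N m; "gripper_width": finger opening in m; "grasp_force": force on a finger pad.
Only numpy, scipy, OpenCV 4.12 (cv2) and the standard library are available. Lean on these libraries where they do the work, as an engineer would, in place of code of your own. Each camera call takes 0.05 s, during which the arm holds its last target. There are 200 camera calls.

TASK

Put the copper-wire reel on its axle: take the rod with the red handle from its grey rest, push its bare end partway into the long bore of the blue reel stand and let go. Then take a fresh hold further back, on the red handle, and push the rod home through the reel until its collar sits against the stand; leave it there, with the reel in its cradle and the other things on the bench undisturbed.

Things in the scene. Friction and masses are not known exactly. Their poses are not given: they have to be found in the camera images.
- rod: Axle rod, 191 mm long, 0.12 kg: bare aluminium shaft 14 mm diameter, steel collar 28 mm diameter x 6 mm, red handle 18 mm diameter. Origin on its axis at the balance point; x along the axis to the tip: tip at +90 mm, collar front -45, handle -51 to -101. Starts level in the rest, axis 45 mm above the bench. From x = -30 to +45 the shaft is clear of the rest's forks for gripping from above.
- rod_tip (a point): Centre of the rod's bare end (2.5 mm chamfer), the end that goes in. Home, it stands 14 mm out beyond the stand's far block.
- rod_collar (a point): Centre of the collar's front face (the face toward the tip), on the rod's axis.
- rod_handle (a point): Middle of the red handle, on the rod's axis.
- stand: Fixed reel stand: dark base 150 x 84 x 8 mm, two blue blocks 52 mm wide, 73 mm high. Origin on the bench under the reel's middle; x level, the way the rod is pushed in; z up. Bore along x at y = 0, 45 mm above the bench: near block (x = -78 to -23 mm, bore 17 mm), reel hub, far block (x = 23 to 43, bore 20 mm); square-edged entries.
- stand_mouth (a point): Centre of the bore's mouth on the near block's outer face, 45 mm above the bench; axes as the stand's (x into the bore, z up). The rod slides freely in the bore; let go partway in, it stays there, its handle drooping about 3 degrees.
- reel: Loose reel of copper wire with black flanges, 56 mm diameter, 40 mm wide, hub bore 24 mm, lying in the stand's cradle between the two blocks with 3 mm play at each side. Origin at its centre, at x = 0, y = 0, z = 45 mm of the stand; x along its axis.
- rest: Fixed rod rest: grey base 200 x 50 x 8 mm (x = -106 to +94 mm) with two open-topped forks, 10 mm thick along x, 40 mm wide, up to 48 mm high, at x = +65 and -76 mm. Origin on the bench; x as the resting rod's x, z up.
- bottle: Bystander: white and clear dropper bottle, 35 mm diameter, 94 mm high, standing. Origin under its middle.
- tin: Bystander: round open tin with brass wool, 61 mm diameter, 26 mm high. Origin under its middle.
- cutters: Bystander: red-handled cutters lying flat, 115 x 40 x 11 mm. Origin under its middle.

How it is judged:
By the outcome, as a careful person would: the job done as asked, in the order asked, and still so for the second after the job is handed in, with the robot touching nothing.
It also fails if it takes over 48 s, if anything falls off the work surface, if the arm or the gripper's body presses on something with over 40 N, if the wrist force passes 120 N, or if a joint passes its speed limit or range.

## Working session

There is one attempt and no reset: what is moved stays moved. The work goes in short steps, Python scripts to look and compute and a shell command to move; the robot and the scene stay as the last step left them, time stands still between calls to the robot, and variables do not carry over. Pictures are saved under pics/ and viewed, at most 10 in all, crops included, and the job is handed in when it is done.

```bash
ls; mkdir -p pics; cat > h.py <<'E'
import numpy as np,cv2
from plant import ctrl, get_image, calibration
from scipy.spatial.transform import Rotation as R
def save(n,f):
    im=get_image(n); cv2.imwrite('pics/'+f,im[:,:,::-1]); return im
def ray(n,u,v,E=None):
    c=calibration(n);K=np.array(c['intrinsics']);E=np.array(c['extrinsics']) if E is None else E
    d=E[:3,:3]@np.linalg.inv(K)@[u,v,1]; return E[:3,3],d/np.linalg.norm(d)
def atz(n,u,v,z,E=None):
    o,d=ray(n,u,v,E); return o+d*(z-o[2])/d[2]
def tri(rs):
    A=sum(np.eye(3)-np.outer(d,d) for o,d in rs);b=sum((np.eye(3)-np.outer(d,d))@o for o,d in rs);return np.linalg.solve(A,b)
def proj(n,p):
    c=calibration(n);K=np.array(c['intrinsics']);E=np.linalg.inv(np.array(c['extrinsics']))
    q=K@(E@np.r_[p,1])[:3];return q[:2]/q[2]
E
python3 - <<'E'
from h import *
print(ctrl.read_state())
for n in('side','top'):
    save(n,n+'0.png');print(calibration(n))
print(calibration('wrist'))
E
```

```text
inch.py
pics
plant.py
{'time': 0.0, 'q': array([-1.23858674e+00,  3.00432468e-01,  1.52159585e+00, -1.09340436e-05,
        1.32071208e+00, -6.66469614e-02]), 'joint_vel': array([-1.86021189e-03, -4.29350232e-04, -3.79335363e-04, -9.11013721e-04,
        4.68867731e-04, -1.21405586e-05]), 'joint_efforts': array([ 9.93416070e-04, -5.31802905e+01, -3.52731979e+01,  7.09346356e-02,
        2.43740890e-02, -1.27939261e-04]), 'eef_pos': array([ 0.21348257, -0.50658251,  0.20490128]), 'tcp_rot': array([-3.14044675e+00, -6.58697806e-05,  3.98859227e-01]), 'force': array([-1.19020258, -1.1795009 ,  0.28009169]), 'moment': array([ 0.05502567, -0.00902203,  0.03543482]), 'grasp_force': 0.0, 'gripper_width': 0.09386382419752441}
{'intrinsics': array([[465.09488235,   0.        , 321.19669981],
       [  0.        , 465.09488235, 243.32780298],
       [  0.        ,   0.        ,   1.        ]]), 'extrinsics': array([[ 9.89287734e-01, -9.27428468e-02,  1.12732178e-01,
         4.65704800e-01],
       [-1.45978138e-01, -6.30644017e-01,  7.62219461e-01,
        -7.80851264e-01],
       [ 4.0347094
[... 404 characters left out ...]
  [-0.99992342,  0.00982895, -0.00751925, -0.13685124],
       [ 0.00596661, -0.14941189, -0.98875704,  1.06319604],
       [ 0.        ,  0.        ,  0.        ,  1.        ]])}
{'intrinsics': array([[352.08921533,   0.        , 319.10810564],
       [  0.        , 352.08921533, 242.39824863],
       [  0.        ,   0.        ,   1.        ]]), 'mount': array([[-4.83964766e-04, -9.72829141e-01, -2.31523709e-01,
         6.59537292e-02],
       [ 9.99999880e-01, -4.52110984e-04, -1.90641240e-04,
         5.41879832e-04],
       [ 8.07869414e-05, -2.31523774e-01,  9.72829243e-01,
        -1.79073257e-01],
       [ 0.00000000e+00,  0.00000000e+00,  0.00000000e+00,
         1.00000000e+00]])}
```

View pics/side0.png

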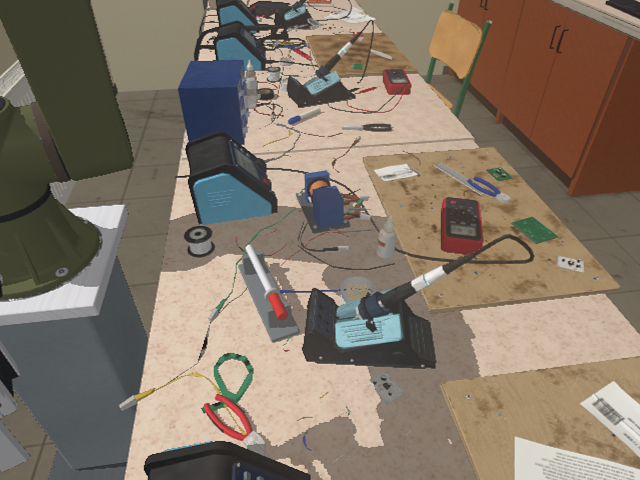

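View pics/top0.png

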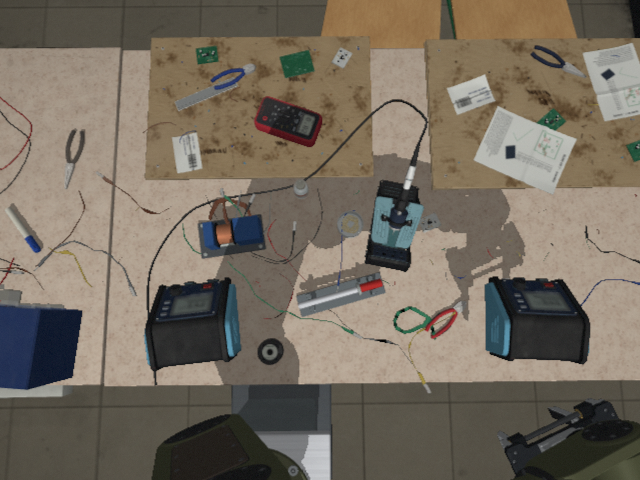

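The top view shows the rod from its tip at about (303,303) to the handle end at (384,285), with the stand at (232,235) and its near block facing right (-y). I'll zoom in for exact pixels.

```bash
python3 - <<'E'
from h import *
a=cv2.imread('pics/top0.png')[190:350,140:440]; b=cv2.imread('pics/side0.png')[150:370,180:450]
a=cv2.resize(a,None,fx=2.6,fy=2.6,interpolation=3)
b=cv2.resize(b,None,fx=2.7,fy=2.7,interpolation=3)
cv2.imwrite('pics/a.png',a);cv2.imwrite('pics/b.png',b)
for n,z,P in(('top',.045,[(303,303),(384,285),(232,235)]),):
  for p in P: print(n,p,atz(n,*p,z).round(3))
E
```

```text
top (303, 303) [ 0.435 -0.104  0.045]
top (384, 285) [ 0.473 -0.283  0.045]
top (232, 235) [0.588 0.055 0.045]
```

View pics/a.png

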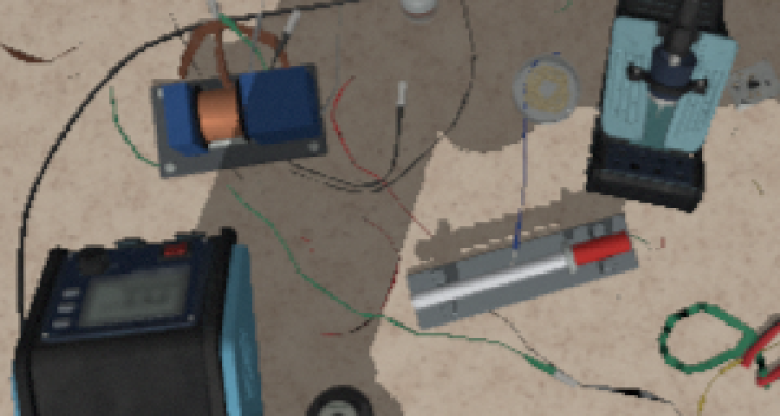

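View pics/b.png

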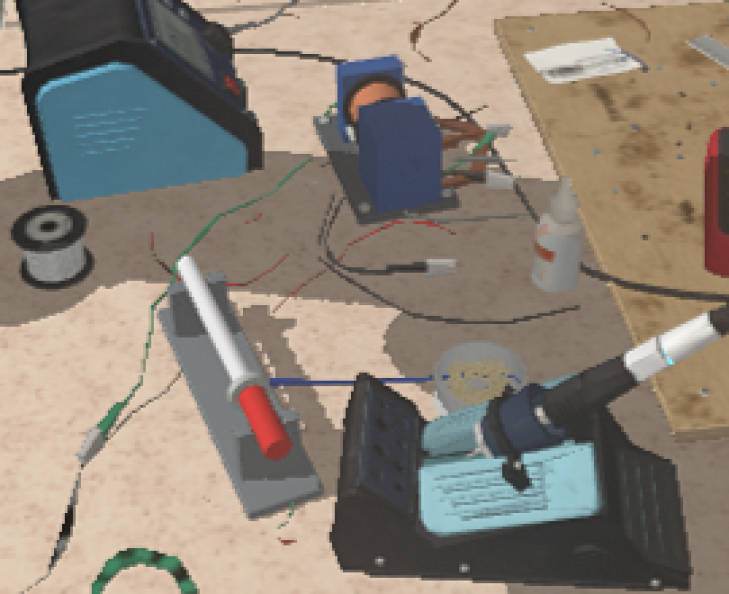

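The crops show the rod's tip at top-crop (414,301) / side-crop (184,264), and the handle end at (630,243) / (276,447). The stand's base corners in the top crop are (152,84), (313,64), (327,152) and (165,177).

```bash
python3 - <<'E'
from h import *
T=lambda x,y:('top',140+x/2.6,190+y/2.6); S=lambda x,y:('side',180+x/2.7,150+y/2.7)
for nm,a,b in(('tip',T(414,301),S(184,264)),('hend',T(630,243),S(280,445)),('collar',T(570,259),S(243,387)),
  ('nearblk corner',T(308,66),S(440,125)),('station front-left corner top',T(590,185),S(362,378))):
    print(nm,tri([ray(*a),ray(*b)]).round(4))
c=[atz(*T(*p),.008) for p in((152,84),(313,64),(327,152),(165,177))]
print(np.round(c,4),np.mean(c,0)); 
st=ctrl.read_state(); print(st['eef_pos'],R.from_euler('xyz',st['tcp_rot']).as_matrix().round(3))
E
```

```text
tip [ 0.4283 -0.0954  0.0415]
hend [ 0.4777 -0.2789  0.0483]
collar [ 0.4619 -0.2278  0.0482]
nearblk corner [ 0.6245 -0.0089  0.0816]
station front-left corner top [ 0.5287 -0.2449  0.0621]
[[ 0.625   0.1405  0.008 ]
 [ 0.6419 -0.0038  0.008 ]
 [ 0.5618 -0.017   0.008 ]
 [ 0.5409  0.1265  0.008 ]] [0.59241443 0.06155039 0.008     ]
[ 0.21349393 -0.50662059  0.20496671] [[ 0.922  0.388 -0.   ]
 [ 0.388 -0.922  0.001]
 [ 0.    -0.001 -1.   ]]
```

```bash
echo '[{"turn_vec": [0,0,-0.7],"pos": [0.16,-0.1,-0.03],"aperture": 0.094},{"turn_vec": [0,0,-0.7],"pos": [0.16,-0.1,-0.03],"aperture": 0.094},{"turn_vec": [0,0,-0.7],"pos": [0.16,-0.1,-0.03],"aperture": 0.094},{"turn_vec": [0,0,-1.43],"pos": [0.3455,-0.198,-0.03],"aperture": 0.094},{"turn_vec": [0,0,-1.43],"pos": [0.3455,-0.198,-0.03],"aperture": 0.094},{"turn_vec": [0,0,-1.43],"pos": [0.3455,-0.198,-0.03],"aperture": 0.094},{"turn_vec": [0,0,-1.43],"pos": [0.3455,-0.198,-0.03],"aperture": 0.094},{"turn_vec": [0,0,-1.43],"pos": [0.3455,-0.198,-0.03],"aperture": 0.094},{"turn_vec": [0,0,-1.43],"pos": [0.3455,-0.198,-0.03],"aperture": 0.094},{"turn_vec": [0,0,-1.43],"pos": [0.3455,-0.198,-0.03],"aperture": 0.094}]' | python3 inch.py
python3 - <<'E'
from h import *
st=ctrl.read_state(); np.save('p1.npy',np.r_[st['eef_pos'],st['tcp_rot']]);print(st['eef_pos'],st['tcp_rot'],st['q'])
save('wrist','w1.png')
E
```

```text
time: 1.35
eef_pos: [0.4549, -0.1904, 0.2354]
tcp_rot: [-3.141, -0.0, 1.826]
force: [0.3, 0.4, -0.2]
gripper_width: 0.0942
grasp_force: 0.0
[ 0.45486268 -0.19043837  0.23535568] [-3.14140029e+00 -1.51203265e-04  1.82554803e+00] [-4.70780465e-01  1.49352757e-01  1.63470683e+00 -1.48500618e-05
  1.35777731e+00 -7.25529045e-01]
```

View pics/w1.png

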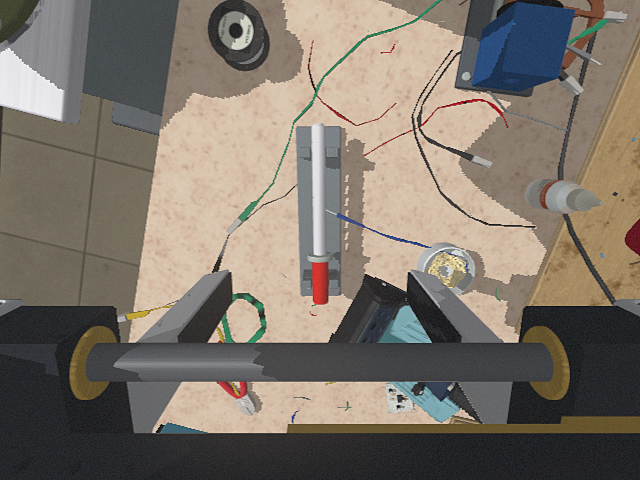

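The wrist view shows the rod running up the image: tip at (318,126), collar at (318,262), handle end at (320,303). The shaft is clear on both sides. Next I'll look at the stand's mouth.

```bash
echo '[{"turn_vec": [0,0,0.126],"pos": [-0.0173,0.1454,0.075],"aperture": 0.094},{"turn_vec": [0,0,0.126],"pos": [-0.0173,0.1454,0.075],"aperture": 0.094},{"turn_vec": [0,0,0.126],"pos": [-0.0173,0.1454,0.075],"aperture": 0.094},{"turn_vec": [0,0,0.126],"pos": [-0.0173,0.1454,0.075],"aperture": 0.094},{"turn_vec": [0,0,0.126],"pos": [-0.0173,0.1454,0.075],"aperture": 0.094}]' | python3 inch.py
python3 - <<'E'
from h import *
st=ctrl.read_state(); np.save('p2.npy',np.r_[st['eef_pos'],st['tcp_rot']]);print(st['eef_pos'],st['tcp_rot'])
im=save('wrist','w2.png')
E
```

```text
time: 2.02
eef_pos: [0.5996, -0.1703, 0.1609]
tcp_rot: [3.141, 0.0, 1.701]
force: [-1.9, -0.2, 0.3]
gripper_width: 0.0936
grasp_force: 0.0
[ 0.5995882  -0.17027553  0.1608881 ] [3.14144409e+00 1.89584379e-04 1.70149426e+00]
```

View pics/w2.png

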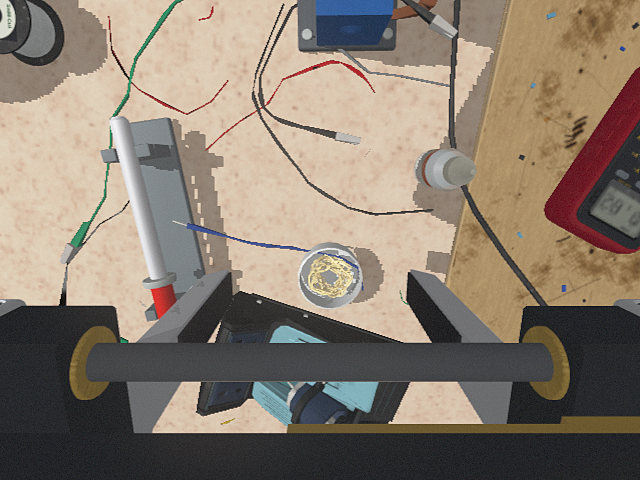

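Rod and tin are visible, and the stand is cut off at the top (base corners near (300,48) and (394,45)). I'll move forward to see the whole stand.

```bash
echo '[{"pos": [0.13,0,-0.02],"aperture": 0.094},{"pos": [0.13,0,-0.02],"aperture": 0.094},{"pos": [0.13,0,-0.02],"aperture": 0.094},{"pos": [0.13,0,-0.02],"aperture": 0.094}]' | python3 inch.py
python3 - <<'E'
from h import *
st=ctrl.read_state(); np.save('p3.npy',np.r_[st['eef_pos'],st['tcp_rot']]);print(st['eef_pos'],st['tcp_rot'])
im=save('wrist','w3.png')
a=cv2.resize(im[0:300,190:490,::-1],None,fx=2,fy=2,interpolation=3)
b=cv2.resize(cv2.imread('pics/w2.png')[0:60,280:420],None,fx=4,fy=4,interpolation=3)
c=np.zeros((600,800,3),np.uint8);c[:,:600]=a
cv2.imwrite('pics/c.png',a)
E
```

```text
time: 2.58
eef_pos: [0.5828, -0.0414, 0.1815]
tcp_rot: [3.14, 0.001, 1.703]
force: [-1.1, -0.9, -0.9]
gripper_width: 0.0941
grasp_force: 0.0
[ 0.58279325 -0.04136611  0.18148014] [3.14005199e+00 5.95614911e-04 1.70274460e+00]
```

View pics/c.png

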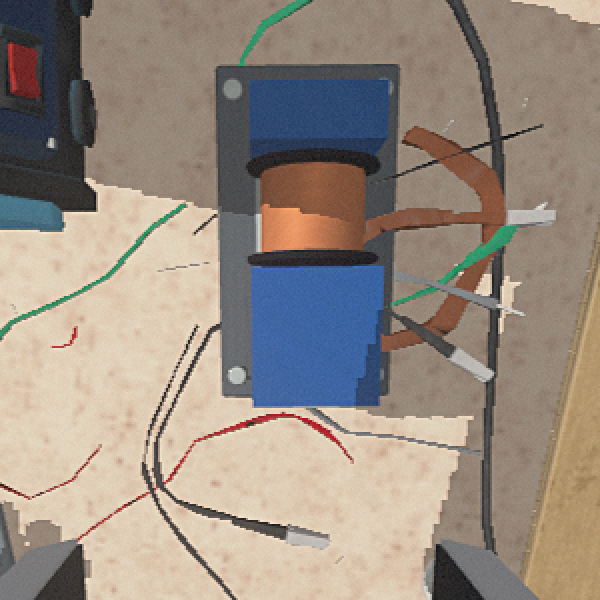

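The full stand is now visible. In the crop, the near-block top corners are (253,407), (379,406), (251,265) and (384,265), the far block's outer corners are (249,80) and (388,81), and the base corners are (217,66), (399,66), (389,396) and (223,397). I'll fit the stand and rod poses from these.

```bash
cat > fit.py <<'E'
from h import *
from scipy.optimize import least_squares
M=np.array(calibration('wrist')['mount'])
def W(k):
    p=np.load(f'p{k}.npy');E=np.eye(4);E[:3,:3]=R.from_euler('xyz',p[3:]).as_matrix();E[:3,3]=p[:3];return E@M
if __name__=='__main__':
    K=np.array(calibration('wrist')['intrinsics'])
    P=[(-78,26,73,253,407),(-78,-26,73,379,406),(-23,26,73,251,265),(-23,-26,73,384,265),(43,26,73,249,80),(43,-26,73,388,81)]
    B=[(75,42,8,217,66),(75,-42,8,399,66),(-75,-42,8,389,396),(-75,42,8,223,397)]
    E=np.linalg.inv(W(3))
    def f(s,full=False):
        out=[]
        for i,(x,y,z,u,v) in enumerate(P+B):
            if i>=6: x+=s[3]*1000
            c,n=np.cos(s[2]),np.sin(s[2]);x,y,z=x/1e3,y/1e3,z/1e3+s[4]
            q=K@(E@[s[0]+c*x-n*y,s[1]+n*x+c*y,z,1])[:3];q=q[:2]/q[2]
            out+=[q[0]-(190+u/2-.25),q[1]-(v/2-.25)]
        return np.array(out)
    for fz in (0,1):
        g=(lambda s:f(s)) if fz else (lambda s:f(np.r_[s[:4],0]))
        r=least_squares(g,[.59,.06,1.7,-.01,0]);s=r.x;print(s.round(4),np.abs(r.fun).max().round(2))
        c,n=np.cos(s[2]),np.sin(s[2]);print('mouth',s[0]-.078*c,s[1]-.078*n)
    T=lambda x,y:ray('top',140+x/2.6,190+y/2.6); S=lambda x,y:ray('side',180+x/2.7,150+y/2.7)
    w=lambda k,u,v:ray('wrist',u,v,W(k))
    for nm,a in(('tip',[T(414,301),S(184,264),w(1,318,125),w(2,119,120)]),('hend',[T(630,243),S(280,445),w(1,320,302)]),
       ('collar',[T(570,259),S(243,387),w(1,318,260),w(2,158,282)])):
        X=tri(a);print(nm,X.round(4),[float(np.linalg.norm(np.cross(X-o,d)).round(4)) for o,d in a],'wrist only',tri(a[2:]).round(4) if len(a)>3 else '')
    print('axis z45',[w(1,*p)[0]+w(1,*p)[1]*(.045-w(1,*p)[0][2])/w(1,*p)[1][2] for p in((318,130),(318,252))])
E
python3 fit.py
```

```text
[ 0.5906  0.0692  1.7103 -0.0068  0.    ] 1.24
mouth 0.6014752554154464 -0.008069608443564358
[ 0.5908  0.0695  1.7102 -0.0067 -0.0026] 0.86
mouth 0.6016313483899192 -0.007757928033464825
tip [ 0.4281 -0.0956  0.0423] [0.0011, 0.0008, 0.0005, 0.0008] wrist only [ 0.4283 -0.0956  0.0443]
hend [ 0.4778 -0.2782  0.0471] [0.0021, 0.0019, 0.0008] wrist only 
collar [ 0.4627 -0.2284  0.0481] [0.0007, 0.0018, 0.0019, 0.0016] wrist only [ 0.4632 -0.2299  0.0453]
axis z45 [array([ 0.42951233, -0.09996377,  0.045     ]), array([ 0.46125081, -0.22245213,  0.045     ])]
```

```bash
echo '[{"turn_vec": [0,0,-0.126],"pos": [-0.134,-0.148,0.07],"aperture": 0.094},{"turn_vec": [0,0,-0.126],"pos": [-0.134,-0.148,0.07],"aperture": 0.094},{"turn_vec": [0,0,-0.126],"pos": [-0.134,-0.148,0.07],"aperture": 0.094},{"turn_vec": [0,0,-0.126],"pos": [-0.134,-0.148,0.07],"aperture": 0.094},{"turn_vec": [0,0,-0.126],"pos": [-0.134,-0.148,0.07],"aperture": 0.06},{"turn_vec": [0,0,-0.126],"pos": [-0.134,-0.148,0.115],"aperture": 0.05},{"turn_vec": [0,0,-0.126],"pos": [-0.134,-0.148,0.155],"aperture": 0.05},{"turn_vec": [0,0,-0.126],"pos": [-0.134,-0.148,0.155],"aperture": 0.05},{"turn_vec": [0,0,-0.126],"pos": [-0.134,-0.148,0.155],"aperture": 0.04}]' | python3 inch.py
python3 - <<'E'
from h import *
st=ctrl.read_state(); np.save('p4.npy',np.r_[st['eef_pos'],st['tcp_rot']]);print(st['eef_pos'],st['tcp_rot'])
im=save('wrist','w4.png')
E
```

```text
time: 3.75
eef_pos: [0.4549, -0.1936, 0.027]
tcp_rot: [3.14, 0.001, 1.829]
force: [0.4, 0.6, 0.1]
gripper_width: 0.0476
grasp_force: 0.0
[ 0.45487839 -0.19362172  0.02698731] [3.14027522e+00 1.17837031e-03 1.82883776e+00]
```

View pics/w4.png

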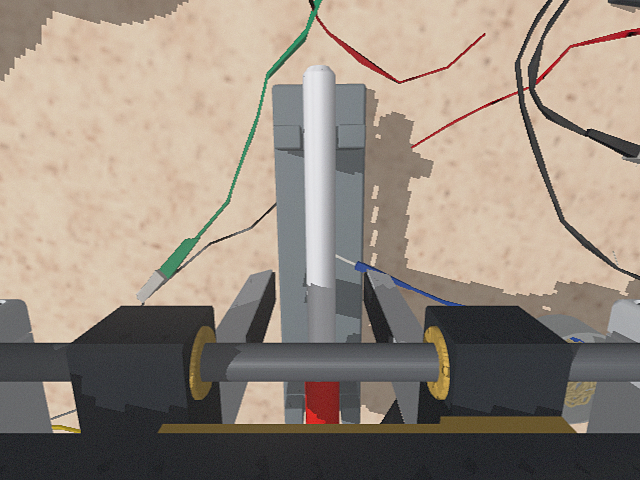

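The rod is centred between the fingers and aligned with the tool axis, tip at (319,68). I'll close and lift.

```bash
echo '[{"aperture": 0.005},{"aperture": 0.005},{"aperture": 0.005},{"aperture": 0.005},{"aperture": 0.005}]' | python3 inch.py 35; echo '[{"pos": [0,0,-0.02],"aperture": 0.005},{"pos": [0,0,-0.05],"aperture": 0.005},{"pos": [0,0,-0.05],"aperture": 0.005},{"pos": [0,0,-0.05],"aperture": 0.005}]' | python3 inch.py 35
python3 - <<'E'
from fit import *
st=ctrl.read_state(); np.save('p5.npy',np.r_[st['eef_pos'],st['tcp_rot']]);print(st['eef_pos'],st['tcp_rot'],st['q'])
im=save('wrist','w5.png'); cv2.imwrite('pics/d.png',cv2.resize(im[40:440,180:460,::-1],None,fx=1.5,fy=1.5))
E
```

```text
time: 4.42
eef_pos: [0.4545, -0.1933, 0.0258]
tcp_rot: [3.14, 0.001, 1.829]
force: [5.6, 2.1, 2.8]
gripper_width: 0.0123
grasp_force: 35.0
time: 4.92
eef_pos: [0.4533, -0.1931, 0.0744]
tcp_rot: [-3.14, -0.001, 1.829]
force: [-1.2, 0.3, -1.3]
gripper_width: 0.0119
grasp_force: 35.0
[ 0.45326988 -0.19309452  0.07441592] [-3.14037942e+00 -9.08945665e-04  1.82875860e+00] [-4.76998771e-01  3.31573502e-01  1.81296311e+00 -1.65619017e-04
  9.98565593e-01 -7.34871809e-01]
```

View pics/d.png

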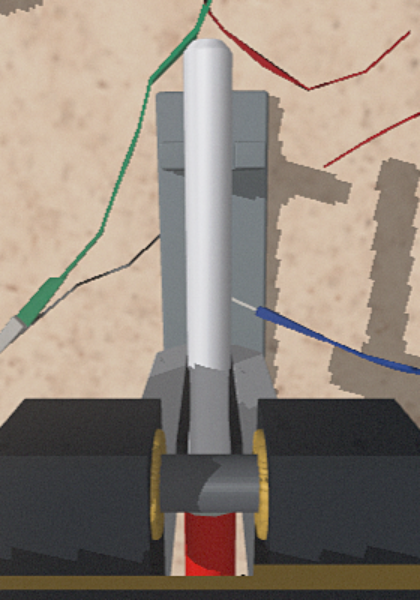

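The rod is held straight in the fingers, tip at about (318,67) in full-image pixels and the axis near u=321 at the grip. I'll measure edge lines numerically to get its direction and tip.

```bash
python3 - <<'E'
from fit import *
im=cv2.imread('pics/w5.png').astype(float); g=cv2.GaussianBlur(im,(0,0),1)
gr=np.abs(np.gradient(g,axis=1)).sum(2)
K=np.array(calibration('wrist')['intrinsics'])
def sub(r,a,b):
    s=r[a:b];i=s.argmax();i=min(max(i,1),len(s)-2);d=s[i-1]-2*s[i]+s[i+1];return a+i+(0.5*(s[i-1]-s[i+1])/d if d else 0)
v=np.arange(85,270);L=np.array([sub(gr[y],297,312) for y in v]);Rr=np.array([sub(gr[y],326,341) for y in v])
def rob(x):
    p=np.polyfit(v,x,1)
    for _ in range(5):
        e=np.abs(x-np.polyval(p,v));k=e<max(1.,np.median(e)*2);p=np.polyfit(v[k],x[k],1)
    return p,k.sum(),e[k].std()
l,r=rob(L),rob(Rr);print(l,r)
for y in(70,90,180,260): print(y,np.polyval(l[0],y),np.polyval(r[0],y))
# tool-frame planes: rays through edges at tool z; assume radius 7mm: solve axis line y=a+bx, z=c+dx in tool frame
o=M[:3,3]
def res(s):
    a,b,c,d=s;out=[]
    P0=np.array([0,a,c]);D=np.array([1,b,d]);D/=np.linalg.norm(D)
    for y in(90,130,180,220,260):
        for p,sg in((l[0],1),(r[0],-1)):
            q=M[:3,:3]@np.linalg.inv(K)@[np.polyval(p,y),y,1];q/=np.linalg.norm(q)
            n=np.cross(D,q);n/=np.linalg.norm(n);out.append((P0-o)@n/ .001- (7 if ((P0-o)@n)>0 else -7))
    return out
r_=least_squares(res,[0,0,-.02,0]);print('axis y=a+bx,z=c+dx',r_.x.round(5),np.abs(r_.fun).max())
# tip: top pixel row
col=g[40:110,314:324].mean(1).sum(1);gy=np.abs(np.gradient(col));print('tip row',40+gy.argmax(),gy.round(0)[15:40])
for vt in(64,66,68):
  q=M[:3,:3]@np.linalg.inv(K)@[318,vt,1];print(vt,o+q*(-.019-o[2])/q[2])
E
```

```text
(array([1.25854206e-02, 3.01077113e+02]), np.int64(185), np.float64(0.1475514130875354)) (array([-1.39069154e-02,  3.29806213e+02]), np.int64(138), np.float64(0.24251682878912242))
70 301.958092647495 328.83272923790184
90 302.2098010593144 328.5545909299036
180 303.3424889125016 327.3029685439118
260 304.3493225597791 326.190415311919
axis y=a+bx,z=c+dx [-0.00324  0.00529  0.03847 -0.16361] 1.4210854715202004e-14
tip row 54 [30. 18.  8.  2.  1.  0.  2.  4.  4.  8. 14. 13.  2.  4.  1.  8. 17. 17.
  9.  2.  1.  1.  0.  0.  0.]
64 [ 0.10452961 -0.00119754 -0.019     ]
66 [ 0.10376366 -0.00119847 -0.019     ]
68 [ 0.10299584 -0.0011994  -0.019     ]
```

```bash
python3 - <<'E'
from fit import *
im=cv2.imread('pics/w5.png').astype(float); g=cv2.GaussianBlur(im,(0,0),.8)
gr=np.abs(np.gradient(g,axis=1)).sum(2)
K=np.array(calibration('wrist')['intrinsics'])
for y in(90,150,200,250): print(y,gr[y,324:342].round(0).astype(int))
v=np.arange(85,270);Rr=np.array([331+gr[y,331:339].argmax() for y in v]);L=np.array([298+gr[y,298:310].argmax() for y in v])
f=lambda x:np.polyfit(v[np.abs(x-np.median(x))<3],x[np.abs(x-np.median(x))<3],1)
l,r=f(L),f(Rr)
for y in(70,90,180,260): print(y,np.polyval(l,y),np.polyval(r,y))
o=M[:3,3]
def res(s):
    a,b,c,d=s;out=[];P0=np.array([0,a,c]);D=np.array([1,b,d]);D/=np.linalg.norm(D)
    for y in(90,130,180,220,260):
        for p in(l,r):
            q=M[:3,:3]@np.linalg.inv(K)@[np.polyval(p,y),y,1]
            n=np.cross(D,q);n/=np.linalg.norm(n);h=(P0-o)@n*1000;out.append(abs(h)-7)
    return out
r_=least_squares(res,[0,0,-.02,0]);print('axis y=a+bx,z=c+dx',r_.x.round(5),np.abs(r_.fun).max())
E
```

```text
90 [15 18 24 25 20 22 27 24 11 24 64 58 20  1  0  5  7  8]
150 [15 19 21 23 26 26 21 17 14  9  6  4  8  7  4  4  1  1]
200 [19 21 23 24 24 21 19 17 12  2  6  6  0  2  0  1  1  1]
250 [19 21 21 22 21 18 18 19 12  3  8  6  2  0  0  1  1  1]
70 301.98593874379304 331.00000000000006
90 302.23206284826216 331.00000000000006
180 303.3396213183732 331.00000000000006
260 304.32411773624966 331.0
axis y=a+bx,z=c+dx [-0.00146 -0.00488 -0.00239  0.07427] 1.4210854715202004e-14
```

```bash
python3 - <<'E'
from fit import *
K=np.array(calibration('wrist')['intrinsics']);o=M[:3,3]
l=(0.0123,301.12)
for rr in((0,334.45),(-.002,334.7)):
  def res(s):
    a,b,c,d=s;out=[];P0=np.array([0,a,c]);D=np.array([1,b,d]);D/=np.linalg.norm(D)
    for y in(90,130,180,220,260):
        for p in(l,rr):
            q=M[:3,:3]@np.linalg.inv(K)@[np.polyval(p,y),y,1]
            n=np.cross(D,q);n/=np.linalg.norm(n);out.append(abs((P0-o)@n*1000)-7)
    return out
  r_=least_squares(res,[0,0,-.02,0]);print(r_.x.round(5),np.abs(r_.fun).max())
im=cv2.imread('pics/w5.png')
print(im[56:76,318].tolist())
E
```

```text
[-0.00053 -0.00567 -0.02355  0.0924 ] 1.2434497875801753e-14
[-0.00062 -0.00461 -0.02162  0.06832] 2.602540405405307e-11
[[165, 187, 212], [167, 188, 213], [168, 191, 213], [164, 185, 208], [161, 185, 209], [160, 183, 207], [160, 184, 208], [165, 188, 213], [167, 191, 215], [173, 184, 203], [221, 213, 210], [213, 208, 207], [210, 206, 205], [201, 200, 199], [203, 197, 199], [211, 206, 209], [221, 218, 219], [224, 221, 222], [224, 220, 222], [223, 220, 222]]
```

```bash
python3 - <<'E'
from fit import *
for f in('w4','w5'):
    im=cv2.imread(f'pics/{f}.png').astype(float);g=cv2.GaussianBlur(im,(0,0),.8);gr=np.abs(np.gradient(g,axis=1)).sum(2)
    v=np.arange(80,272)
    def edge(a,b):
        # mean over bands of 12 rows
        o=[]
        for y in range(84,264,15):
            s=gr[y-6:y+6,a:b].mean(0);i=s[1:-1].argmax()+1;d=s[i-1]-2*s[i]+s[i+1];o.append(a+i+.5*(s[i-1]-s[i+1])/d)
        return np.round(o,1)
    print(f,'L',edge(297,311));print('R',edge(332,340))
    print('tiprow',[im[y,316:322].sum(1).mean().round() for y in range(60,74)])
E
```

```text
w4 L [302.7 302.9 303.1 303.5 303.4 304.  304.2 304.5 304.9 305.1 305.3 305.8]
R [335.1 332.3 332.3 337.9 334.9 334.8 332.1 332.2 332.5 332.4 332.6 332.3]
tiprow [np.float64(571.0), np.float64(568.0), np.float64(576.0), np.float64(576.0), np.float64(580.0), np.float64(641.0), np.float64(640.0), np.float64(637.0), np.float64(633.0), np.float64(618.0), np.float64(627.0), np.float64(658.0), np.float64(681.0), np.float64(673.0)]
w5 L [302.5 302.2 302.2 302.6 302.9 303.  303.1 303.2 303.7 303.9 304.  304.1]
R [334.6 334.5 339.4 336.  336.4 334.  334.  334.4 334.4 334.3 334.  334.2]
tiprow [np.float64(553.0), np.float64(553.0), np.float64(560.0), np.float64(564.0), np.float64(572.0), np.float64(561.0), np.float64(628.0), np.float64(616.0), np.float64(607.0), np.float64(598.0), np.float64(594.0), np.float64(614.0), np.float64(650.0), np.float64(661.0)]
```

```bash
python3 - <<'E'
from fit import *
w=lambda k,u,v:ray('wrist',u,v,W(k))
print('tin',atz('top',140+545/2.6,190+88/2.6,.02),atz('wrist',330,275,.02,W(2)))
print('bottle top',tri([ray('side',180+566/2.7,150+190/2.7),ray('top',300,187)]))
print('holder corners',[atz('top',140+x/2.6,190+y/2.6,.05).round(3) for x,y in((588,190),(695,210),(620,0))], atz('wrist',238,293,.06,W(2)))
st=ctrl.read_state();Rm=R.from_euler('xyz',st['tcp_rot']).as_matrix()
d=np.array([.6200,-.1357,.0744])-st['eef_pos'];print((Rm.T@d).round(4), 1.705-st['tcp_rot'][2])
E
```

```text
tin [ 0.61564451 -0.21153233  0.02      ] [ 0.61466667 -0.2107458   0.02      ]
bottle top [ 0.69285292 -0.10006246  0.07944361]
holder corners [array([ 0.521, -0.244,  0.05 ]), array([ 0.503, -0.335,  0.05 ]), array([ 0.687, -0.276,  0.05 ])] [ 0.53658926 -0.22345177  0.06      ]
[ 0.0129  0.1759 -0.0004] -0.12375722032738556
```

```bash
echo '[{"turn_vec": [0,0.06,0.124],"pos": [0.013,0.176,0],"aperture": 0.005},{"turn_vec": [0,0.06,0.124],"pos": [0.013,0.176,0],"aperture": 0.005},{"turn_vec": [0,0.06,0.124],"pos": [0.013,0.176,0],"aperture": 0.005},{"turn_vec": [0,0.06,0.124],"pos": [0.013,0.176,0],"aperture": 0.005},{"turn_vec": [0,0.06,0.124],"pos": [0.013,0.176,0],"aperture": 0.005},{"turn_vec": [0,0.06,0.124],"pos": [0.013,0.176,0],"aperture": 0.005}]' | python3 inch.py
echo '[{"pos": [0,0,0.035],"aperture": 0.005},{"pos": [0,0,0.035],"aperture": 0.005},{"pos": [0,0,0.035],"aperture": 0.005}]' | python3 inch.py
python3 - <<'E'
from fit import *
st=ctrl.read_state(); np.save('p6.npy',np.r_[st['eef_pos'],st['tcp_rot']]);print(st['eef_pos'],st['tcp_rot'])
s=save('side','s6.png');w=save('wrist','w6.png');t=save('top','t6.png')
a=cv2.resize(s[165:275,290:370,::-1],None,fx=5,fy=5,interpolation=2)
b=cv2.resize(w[0:300,270:370,::-1],None,fx=1.83,fy=1.83,interpolation=2)
h=np.zeros((600,800,3),np.uint8);h[:550,:400]=a;h[:b.shape[0],405:405+b.shape[1]]=b
c=cv2.resize(t[215:295,230:285,::-1],None,fx=3.8,fy=3.8,interpolation=2)
h[:c.shape[0],590:590+c.shape[1]]=c
cv2.imwrite('pics/e.png',h)
print(c.shape)
u=np.array([-.1390,.9903,0]);
for pt in ([.6015,-.008,.045],[.6015,-.008,.073]):print('side mouth',proj('side',pt))
for d in(0,-.05,.05):
    p=st['eef_pos'];ax=R.from_euler('xyz',st['tcp_rot']).as_matrix()
    for x in(.02,.104): print(d,x,proj('side',p+ax@[x,-.0006-.005*x,-.0192+d*x]))
E
```

```text
time: 5.72
eef_pos: [0.6199, -0.1363, 0.0752]
tcp_rot: [-3.137, -0.06, 1.704]
force: [-0.1, -1.6, -0.2]
gripper_width: 0.0122
grasp_force: 35.0
time: 6.1
eef_pos: [0.6205, -0.1342, 0.0418]
tcp_rot: [-3.139, -0.059, 1.704]
force: [0.1, -0.0, -1.6]
gripper_width: 0.0122
grasp_force: 35.0
[ 0.62051819 -0.13420023  0.04178869] [-3.13882642 -0.05940773  1.7042255 ]
(304, 209, 3)
side mouth [331.47241272 211.69067736]
side mouth [331.67184973 200.4861628 ]
0 0.02 [349.2933349  236.73696436]
0 0.104 [335.75023737 209.6168679 ]
-0.05 0.02 [349.32561933 236.34070053]
-0.05 0.104 [335.85640616 207.5772759 ]
0.05 0.02 [349.26110072 237.13261137]
0.05 0.104 [335.64487126 211.64103996]
```

View pics/e.png

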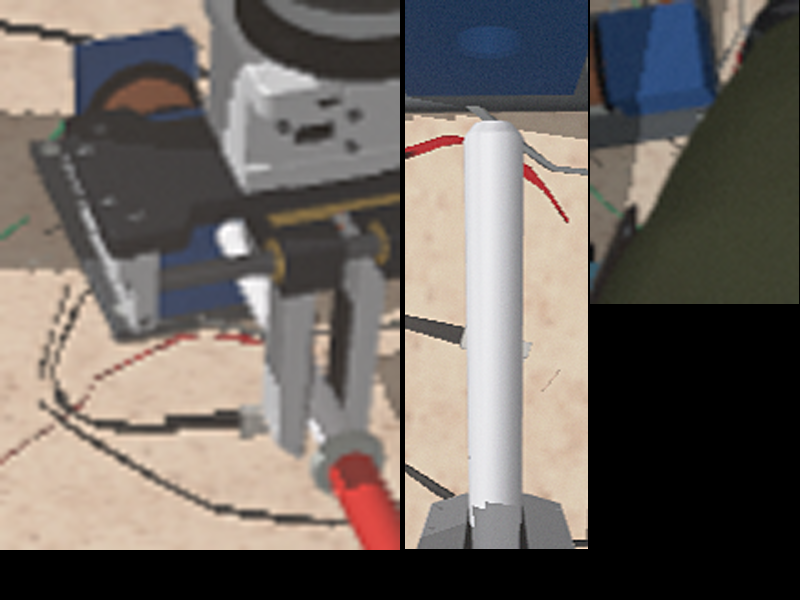

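The side inset shows the tip at about (336,211.5), which puts the tip roughly 0.05 rad below the tool axis, so the rod is now nearly level. The wrist inset shows the bore mouth as a lighter ellipse near (316.4,22) and the tip at (319.2,68).

```bash
cat > chk.py <<'E'
from fit import *
K=np.array(calibration('wrist')['intrinsics'])
def pw(k,p):
    q=K@(np.linalg.inv(W(k))@np.r_[p,1])[:3];return (q[:2]/q[2]).round(1)
E
python3 - <<'E'
from chk import *
u=np.array([-.1390,.9903,0]);n=np.array([.9903,.1390,0])
m=np.array([.6015,-.008,.045])
for dz in(-.0085,0,.0085):print('mouth pred',pw(6,m+[0,0,dz]))
print('block bottom/top edge corners',[pw(6,m+n*s+[0,0,z-.045]) for s in(-.026,.026) for z in(.008,.073)])
p=np.load('p6.npy');Rm=R.from_euler('xyz',p[3:]).as_matrix()
for d in(0,.05):
  for x in(0,.104):print(d,x,'rod world',(p[:3]+Rm@[x,-.0006-.005*x,-.0192+d*x]).round(4),pw(6,p[:3]+Rm@[x,-.0006-.005*x,-.0192+d*x]))
im=cv2.imread('pics/w6.png').astype(int)
for y in range(10,36,4): print(y,im[y,294:344:2,0].tolist())
for x in(300,316,330):print(x,im[0:62:2,x,0].tolist())
E
```

```text
mouth pred [316.3  30.7]
mouth pred [316.1  23. ]
mouth pred [315.9  14.6]
block bottom/top edge corners [array([271.2,  52. ]), array([248.3,  -8.1]), array([362.4,  51.2]), array([382.3,  -9.3])]
0 0 rod world [ 0.6201 -0.1354  0.061 ] [319.3 298.5]
0 0.104 rod world [ 0.6058 -0.0326  0.0671] [318.  65.]
0.05 0 rod world [ 0.6201 -0.1354  0.061 ] [319.3 298.5]
0.05 0.104 rod world [ 0.6057 -0.0323  0.0619] [318.   68.2]
10 [85, 81, 84, 82, 84, 80, 86, 86, 81, 85, 83, 82, 83, 81, 82, 85, 82, 81, 84, 85, 81, 83, 86, 87, 80]
14 [86, 86, 83, 81, 80, 81, 84, 82, 91, 94, 97, 98, 94, 89, 89, 80, 86, 84, 86, 86, 83, 78, 79, 85, 78]
18 [86, 83, 86, 97, 99, 101, 97, 105, 99, 107, 110, 111, 105, 102, 100, 99, 102, 94, 92, 92, 78, 83, 82, 81, 79]
22 [81, 85, 89, 94, 103, 99, 104, 103, 106, 103, 110, 111, 104, 105, 105, 101, 96, 97, 97, 89, 84, 78, 84, 81, 82]
26 [87, 83, 87, 89, 91, 100, 103, 102, 107, 104, 109, 104, 105, 101, 101, 104, 102, 94, 85, 86, 87, 82, 81, 88, 81]
30 [81, 81, 84, 78, 82, 91, 97, 92, 95, 95, 94, 98, 94, 95, 99, 91, 94, 87, 78, 78, 80, 77, 78, 76, 84]
34 [88, 85, 87, 81, 84, 85, 83, 86, 81, 84, 84, 85, 81, 87, 80, 84, 86, 84, 84, 83, 83, 83, 84, 83, 85]
300 [81, 79, 81, 85, 78, 82, 83, 81, 83, 97, 90, 94, 95, 89, 91, 78, 88, 81, 85, 93, 86, 84, 90, 84, 79, 84, 83, 75, 74, 67, 63]
316 [81, 82, 84, 83, 83, 82, 82, 98, 107, 111, 106, 111, 109, 104, 112, 98, 87, 85, 84, 84, 87, 80, 85, 81, 84, 81, 78, 75, 67, 61, 61]
330 [81, 82, 84, 84, 79, 84, 80, 86, 83, 92, 95, 97, 94, 85, 92, 78, 81, 84, 86, 85, 85, 82, 86, 86, 79, 88, 80, 71, 65, 61, 60]
```

The predicted mouth (316,23) matches the seen ellipse, and the tip needs 1.4 mm of lateral shift and 17 mm down. I'll align, then start the insertion.

```bash
echo '[{"pos": [-0.001,-0.0014,0.017],"aperture": 0.005},{"pos": [-0.001,-0.0014,0.017],"aperture": 0.005},{"pos": [-0.001,-0.0014,0.017],"aperture": 0.005},{"pos": [-0.001,-0.0014,0.017],"aperture": 0.005}]' | python3 inch.py
python3 - <<'E'
from chk import *
st=ctrl.read_state(); np.save('p7.npy',np.r_[st['eef_pos'],st['tcp_rot']]);print(st['eef_pos'],st['tcp_rot'])
w=save('wrist','w7.png').astype(int)
p=np.load('p7.npy');Rm=R.from_euler('xyz',p[3:]).as_matrix()
for x in(0,.104):X=p[:3]+Rm@[x,-.0006-.005*x,-.0192+.05*x];print('rod',X.round(4),pw(7,X))
print('mouth',pw(7,[.6012,-.008,.045]))
for y in range(4,30,5): print(y,w[y,290:346:2,2].tolist())
print([w[y,314:324,0].mean().round() for y in range(58,76)])
for y in (85,150,250): print(y,w[y,296:342].sum(1).tolist())
E
echo '[{"pos": [0.01,0,0.0006],"aperture": 0.005},{"pos": [0.02,-0.0001,0.0012],"aperture": 0.005},{"pos": [0.027,-0.0002,0.0016],"aperture": 0.005},{"pos": [0.033,-0.0002,0.002],"aperture": 0.005},{"pos": [0.033,-0.0002,0.002],"aperture": 0.005}]' | python3 inch.py
```

```text
time: 6.75
eef_pos: [0.6191, -0.134, 0.0237]
tcp_rot: [-3.138, -0.06, 1.705]
force: [0.1, 0.7, -0.1]
gripper_width: 0.0122
grasp_force: 35.0
[ 0.61906062 -0.13395384  0.02372902] [-3.13823358 -0.05970296  1.70467961]
rod [ 0.6187 -0.1352  0.0429] [319.3 298.5]
rod [ 0.6043 -0.032   0.0439] [318.   68.2]
mouth [318.4   5. ]
4 [83, 85, 86, 80, 85, 88, 96, 97, 100, 100, 99, 105, 105, 108, 107, 104, 104, 102, 94, 99, 96, 98, 95, 88, 86, 80, 79, 86]
9 [82, 78, 85, 80, 87, 87, 87, 92, 98, 100, 104, 101, 98, 110, 106, 108, 102, 100, 100, 98, 96, 99, 90, 88, 88, 86, 79, 84]
14 [86, 83, 82, 87, 85, 90, 84, 78, 84, 91, 93, 93, 99, 91, 95, 94, 98, 93, 97, 87, 93, 81, 83, 79, 87, 78, 85, 78]
19 [85, 81, 87, 80, 85, 89, 80, 80, 81, 84, 81, 78, 84, 83, 80, 85, 82, 81, 83, 83, 80, 83, 82, 81, 81, 82, 85, 82]
24 [82, 84, 83, 83, 85, 84, 84, 88, 85, 83, 88, 85, 84, 87, 86, 79, 82, 83, 80, 82, 78, 83, 82, 82, 86, 87, 84, 84]
29 [84, 85, 85, 82, 83, 86, 84, 84, 86, 85, 84, 84, 82, 82, 80, 84, 84, 82, 82, 79, 87, 87, 84, 79, 84, 81, 81, 82]
[np.float64(169.0), np.float64(178.0), np.float64(188.0), np.fl
[... 424 characters left out ...]
589, 577, 562, 534, 513, 480, 455, 439, 426, 409, 375, 238, 262, 268, 292, 275, 279, 285]
150 [590, 596, 599, 590, 587, 600, 578, 608, 668, 672, 682, 690, 695, 688, 682, 688, 696, 706, 703, 703, 700, 684, 673, 658, 650, 637, 618, 587, 582, 558, 538, 519, 489, 475, 447, 417, 415, 383, 467, 592, 568, 573, 563, 576, 567, 581]
250 [596, 599, 588, 592, 589, 584, 583, 570, 604, 649, 664, 679, 681, 685, 693, 684, 692, 696, 693, 684, 675, 667, 652, 639, 621, 606, 583, 577, 543, 527, 507, 485, 458, 444, 420, 397, 376, 400, 538, 608, 580, 588, 582, 589, 585, 578]
time: 7.42
eef_pos: [0.6142, -0.1006, 0.0234]
tcp_rot: [-3.138, -0.06, 1.705]
force: [0.5, 0.4, -1.3]
gripper_width: 0.012
grasp_force: 35.0
```

No contact force with the tip about 8 mm in. Continuing.

```bash
echo '[{"pos": [0.01,-0.0001,0.0006],"aperture": 0.005},{"pos": [0.02,-0.0001,0.0012],"aperture": 0.005},{"pos": [0.02,-0.0001,0.0012],"aperture": 0.005}]' | python3 inch.py; echo '[{"pos": [0.01,-0.0001,0.0006],"aperture": 0.005},{"pos": [0.02,-0.0001,0.0012],"aperture": 0.005},{"pos": [0.028,-0.0002,0.0017],"aperture": 0.005},{"pos": [0.028,-0.0002,0.0017],"aperture": 0.005}]' | python3 inch.py
```

```text
time: 7.8
eef_pos: [0.6114, -0.0804, 0.0235]
tcp_rot: [-3.138, -0.06, 1.706]
force: [-0.8, 0.6, -1.3]
gripper_width: 0.0118
grasp_force: 35.0
time: 8.3
eef_pos: [0.6075, -0.0528, 0.0235]
tcp_rot: [-3.138, -0.06, 1.705]
force: [-0.5, 0.4, -2.6]
gripper_width: 0.0119
grasp_force: 35.0
```

Inserted about 58 mm with no binding. I'll release, rise and back off over the handle.

```bash
echo '[{"aperture": 0.02},{"aperture": 0.044},{"aperture": 0.044},{"aperture": 0.044},{"pos": [0.003,0,-0.05],"aperture": 0.044},{"pos": [0.003,0,-0.06],"aperture": 0.044},{"pos": [-0.059,0,-0.0625],"aperture": 0.044},{"pos": [-0.059,0,-0.0625],"aperture": 0.044},{"pos": [-0.059,0,-0.0625],"aperture": 0.044},{"pos": [-0.059,0,-0.0625],"aperture": 0.044}]' | python3 inch.py
python3 - <<'E'
from chk import *
st=ctrl.read_state(); np.save('p8.npy',np.r_[st['eef_pos'],st['tcp_rot']])
w=save('wrist','w8.png').astype(int);s=save('side','s8.png').astype(int)
red=lambda a:(a[...,0]>110)&(a[...,1]<75)&(a[...,2]<75)
m=red(w);m[:,:250]=0;m[:,390:]=0
ys,xs=np.nonzero(m);print('wrist red',len(xs),ys.min(),ys.max())
for y in range(ys.min(),ys.max()+1,8):
    x=np.nonzero(m[y])[0]
    if len(x):print(y,x.min(),x.max())
m=red(s);m[:180]=0;m[290:]=0;m[:,300:]&=1;m[:,:310]=0;m[:,400:]=0
ys,xs=np.nonzero(m);print('side red',len(xs))
for y in range(ys.min(),ys.max()+1,3):
    x=np.nonzero(m[y])[0]
    if len(x):print(y,x.min(),x.max())
# predictions for handle ends
u=np.array([-.1390,.9903,0]);mo=np.array([.6012,-.008,.0435])
for r in(-51,-76,-101):
    s_=(90+(-r)-58)/1000;X=mo-u*s_-[0,0,.054*s_];print(r,X.round(4),pw(8,X),proj('side',X).round(1))
E
```

```text
time: 9.55
eef_pos: [0.616, -0.1147, 0.0821]
tcp_rot: [-3.137, -0.06, 1.706]
force: [0.3, -0.3, 0.3]
gripper_width: 0.0438
grasp_force: 0.0
wrist red 2067 122 305
122 297 307
130 272 285
138 253 340
146 345 346
154 351 352
234 333 333
242 308 333
250 308 333
258 308 333
266 308 333
274 308 333
282 308 333
290 308 332
298 308 332Traceback (most recent call last):
  File "<stdin>", line 10, in <module>
numpy._core._exceptions._UFuncOutputCastingError: Cannot cast ufunc 'bitwise_and' output from dtype('int64') to dtype('bool') with casting rule 'same_kind'
```

```bash
python3 - <<'E'
from chk import *
w=cv2.imread('pics/w8.png')[:,:,::-1].astype(int);s=cv2.imread('pics/s8.png')[:,:,::-1].astype(int)
red=lambda a:(a[...,0]>110)&(a[...,1]<75)&(a[...,2]<75)
m=red(s)
for y in range(215,275,4):
    x=np.nonzero(m[y,310:400])[0]
    if len(x):print(y,x.min()+310,x.max()+310)
u=np.array([-.1390,.9903,0]);mo=np.array([.6012,-.008,.0435])
for r in(-45,-51,-76,-101):
    s_=(90+(-r)-58)/1000;X=mo-u*s_-[0,0,.054*s_];print(r,X.round(4),pw(8,X),proj('side',X).round(1))
for y in range(296,312,2): print(y,w[y,312:330:6].tolist())
print(w[215:250:3,320].tolist())
print(w[180,290:350,0].tolist())
E
```

```text
239 342 348
243 342 383
247 344 351
251 345 354
255 347 355
259 349 353
-45 [ 0.6119 -0.0843  0.0393] [320.5 219.3] [343.  236.1]
-51 [ 0.6127 -0.0902  0.039 ] [320.5 228.5] [344.  238.1]
-76 [ 0.6162 -0.115   0.0377] [320.7 265.7] [348.1 246.6]
-101 [ 0.6197 -0.1397  0.0363] [320.8 301. ] [352.4 255.3]
296 [[227, 60, 45], [221, 60, 52], [188, 56, 47]]
298 [[230, 66, 53], [220, 59, 55], [185, 47, 41]]
300 [[228, 57, 49], [222, 62, 54], [188, 58, 49]]
302 [[231, 61, 52], [217, 52, 46], [190, 60, 50]]
304 [[222, 73, 63], [220, 53, 48], [187, 51, 47]]
306 [[223, 213, 188], [216, 125, 109], [198, 127, 111]]
308 [[220, 193, 172], [224, 206, 180], [221, 198, 174]]
310 [[220, 194, 171], [225, 205, 183], [223, 204, 180]]
[[223, 222, 227], [223, 223, 226], [222, 223, 226], [111, 112, 109], [200, 205, 198], [184, 188, 182], [176, 186, 180], [235, 59, 49], [223, 62, 60], [220, 56, 52], [222, 62, 56], [220, 60, 56]]
[227, 226, 227, 228, 230, 228, 228, 227, 228, 228, 228, 229, 228, 226, 229, 228, 228, 228, 226, 226, 223, 231, 235, 237, 240, 241, 238, 234, 231, 226, 222, 215, 206, 197, 187, 182, 170, 161, 152, 140, 127, 181, 234, 227, 224, 224, 225, 225, 224, 228, 227, 227, 226, 228, 225, 223, 227, 223, 224, 225]
```

Measured: handle centre at u=320.5, handle from v=235 to 305, so the rod is in by about 55 mm and hanging as expected. I'll descend on the handle and grip.

```bash
echo '[{"pos": [-0.005,0.0005,0.03],"aperture": 0.044},{"pos": [-0.005,0.0005,0.0625],"aperture": 0.044},{"pos": [-0.005,0.0005,0.0625],"aperture": 0.044},{"pos": [-0.005,0.0005,0.0625],"aperture": 0.044},{"pos": [-0.005,0.0005,0.0625],"aperture": 0.005},{"pos": [-0.005,0.0005,0.0625],"aperture": 0.005},{"pos": [-0.005,0.0005,0.0625],"aperture": 0.005},{"pos": [-0.005,0.0005,0.0625],"aperture": 0.005}]' | python3 inch.py 35
python3 - <<'E'
from chk import *
st=ctrl.read_state(); p=np.r_[st['eef_pos'],st['tcp_rot']];np.save('p9.npy',p)
Rm=R.from_euler('xyz',p[3:]).as_matrix();print('grasp pt',(p[:3]+Rm@[0,0,-.019]).round(4),st['moment'].round(2))
w=save('wrist','w9.png').astype(int)
print(w[150:300:8,320].tolist())
E
```

```text
time: 10.65
eef_pos: [0.6167, -0.1169, 0.0198]
tcp_rot: [-3.138, -0.06, 1.705]
force: [0.4, 0.6, 0.9]
gripper_width: 0.0171
grasp_force: 35.0
grasp pt [ 0.6169 -0.118   0.0388] [-0.11 -0.16 -0.01]
[[212, 210, 214], [209, 210, 212], [209, 210, 213], [212, 211, 215], [212, 214, 217], [211, 209, 213], [206, 208, 213], [212, 213, 213], [209, 209, 213], [208, 209, 214], [210, 209, 214], [126, 128, 126], [173, 177, 174], [215, 56, 48], [210, 56, 51], [209, 51, 40], [143, 53, 51], [143, 46, 41], [141, 38, 36]]
```

```bash
echo '[{"turn_vec": [0,-0.02,0],"pos": [0,0,-0.002],"aperture": 0.005},{"turn_vec": [0,-0.04,0],"pos": [0,0,-0.004],"aperture": 0.005},{"turn_vec": [0,-0.058,0],"pos": [0,0,-0.0062],"aperture": 0.005},{"turn_vec": [0,-0.058,0],"pos": [0,0,-0.0062],"aperture": 0.005}]' | python3 inch.py
python3 -c "
from chk import *
st=ctrl.read_state();p=st['eef_pos'];Rm=R.from_euler('xyz',st['tcp_rot']).as_matrix();g=p+Rm@[0,0,-.019]
d=np.array([.6012,-.008,.045])-g;u=np.array([-.139,.9903,0]);n=np.array([.9903,.139,0]);print(g,'axial',d@u,'lat of grip',-d@n,'u in tool',(Rm.T@u).round(4),st['force'],st['moment'])"
```

```text
time: 11.2
eef_pos: [0.6167, -0.1169, 0.0261]
tcp_rot: [-3.138, -0.001, 1.705]
force: [1.0, 0.1, 0.3]
gripper_width: 0.0172
grasp_force: 35.0
[ 0.61680074 -0.11689495  0.04505087] axial 0.11000716813140642 lat of grip 0.0003130142096105335 u in tool [ 1.     -0.0049  0.0014] [1.03867753 0.12797434 0.33654414] [-3.89348876e-02 -1.40404232e-01  7.96705596e-05]
```

```bash
echo '[{"pos": [0.008,0,0],"aperture": 0.005},{"pos": [0.016,-0.0001,0],"aperture": 0.005},{"pos": [0.024,-0.0001,0],"aperture": 0.005},{"pos": [0.03,-0.0002,0],"aperture": 0.005},{"pos": [0.03,-0.0002,0],"aperture": 0.005}]' | python3 inch.py; echo '[{"pos": [0.008,0,0],"aperture": 0.005},{"pos": [0.016,-0.0001,0],"aperture": 0.005},{"pos": [0.024,-0.0001,0],"aperture": 0.005},{"pos": [0.03,-0.0002,0],"aperture": 0.005},{"pos": [0.03,-0.0002,0],"aperture": 0.005}]' | python3 inch.py
```

```text
time: 11.82
eef_pos: [0.6124, -0.0868, 0.0259]
tcp_rot: [-3.138, -0.002, 1.706]
force: [-0.2, 1.4, -0.4]
gripper_width: 0.0169
grasp_force: 35.0
time: 12.45
eef_pos: [0.6082, -0.057, 0.026]
tcp_rot: [-3.138, -0.002, 1.705]
force: [0.7, 2.0, 2.3]
gripper_width: 0.0172
grasp_force: 35.0
```

```bash
echo '[{"pos": [0.006,0,0],"aperture": 0.005},{"pos": [0.012,-0.0001,0],"aperture": 0.005},{"pos": [0.014,-0.0001,0],"aperture": 0.005},{"pos": [0.014,-0.0001,0],"aperture": 0.005}]' | python3 inch.py; for i in 1; do echo '[{"pos": [0.002,0,0],"aperture": 0.005},{"pos": [0.002,0,0],"aperture": 0.005}]' | python3 inch.py; done
python3 - <<'E'
from chk import *
w=save('wrist','w10.png').astype(int)
print([(y,w[y,320].tolist()) for y in range(180,300,4)])
E
```

```text
time: 12.95
eef_pos: [0.6063, -0.0437, 0.0261]
tcp_rot: [-3.138, -0.002, 1.705]
force: [1.3, -0.6, 4.2]
gripper_width: 0.0165
grasp_force: 35.0
time: 13.2
eef_pos: [0.6061, -0.042, 0.0261]
tcp_rot: [-3.138, -0.002, 1.705]
force: [1.7, -2.9, 4.5]
gripper_width: 0.0169
grasp_force: 35.0
[(180, [67, 117, 188]), (184, [65, 116, 186]), (188, [63, 114, 185]), (192, [61, 112, 182]), (196, [66, 114, 187]), (200, [63, 114, 187]), (204, [70, 116, 190]), (208, [70, 119, 188]), (212, [65, 112, 186]), (216, [66, 114, 185]), (220, [73, 112, 186]), (224, [70, 116, 187]), (228, [62, 108, 179]), (232, [73, 119, 183]), (236, [72, 114, 186]), (240, [72, 115, 187]), (244, [220, 223, 209]), (248, [195, 203, 197]), (252, [184, 200, 199]), (256, [234, 66, 63]), (260, [231, 52, 49]), (264, [231, 55, 55]), (268, [155, 51, 52]), (272, [162, 47, 47]), (276, [165, 52, 51]), (280, [162, 45, 43]), (284, [167, 53, 45]), (288, [163, 47, 47]), (292, [167, 51, 50]), (296, [163, 44, 45])]
```

```bash
echo '[{"pos": [0.002,0,-0.0005],"aperture": 0.005},{"pos": [0.002,0,-0.0005],"aperture": 0.005}]' | python3 inch.py; echo '[{"pos": [0.002,0,0],"aperture": 0.005},{"pos": [0.002,0,0],"aperture": 0.005}]' | python3 inch.py
```

```text
time: 13.5
eef_pos: [0.6058, -0.0402, 0.0266]
tcp_rot: [-3.138, -0.001, 1.705]
force: [0.2, -4.9, 4.8]
gripper_width: 0.0168
grasp_force: 35.0
time: 13.75
eef_pos: [0.6059, -0.0399, 0.027]
tcp_rot: [-3.139, 0.001, 1.705]
force: [2.2, -16.1, 4.5]
gripper_width: 0.0171
grasp_force: 35.0
```

Resistance at 16 N with the grip about 32 mm from the mouth, which is consistent with collar contact. One more firm nudge, then a check of the tip beyond the far block and the collar gap.

```bash
echo '[{"pos": [0.0015,0,0],"aperture": 0.005},{"pos": [0.0015,0,0],"aperture": 0.005},{"aperture": 0.005}]' | python3 inch.py
python3 - <<'E'
from chk import *
st=ctrl.read_state(); np.save('p11.npy',np.r_[st['eef_pos'],st['tcp_rot']])
w=save('wrist','w11.png').astype(int)
u=np.array([-.139,.9903,0]);mo=np.array([.6012,-.008,.045])
for s,z in((.135,0),(.121,0),(.121,.028),(0,.028),(0,.014),(-.006,.014),(-.006,.009),(0,0)):print(s,z,pw(11,mo+u*s+[0,0,z]))
print([(y,w[y,320].tolist()) for y in range(236,262,2)])
print([(y,w[y,318].tolist()) for y in range(0,60,2)])
E
```

```text
time: 14.12
eef_pos: [0.6059, -0.04, 0.0269]
tcp_rot: [-3.139, 0.001, 1.704]
force: [2.7, -9.9, 6.3]
gripper_width: 0.0172
grasp_force: 35.0
0.135 0 [ 317.3 -116.9]
0.121 0 [317.6 -73.2]
0.121 0.028 [ 317. -131.]
0 0.028 [319.5 247.7]
0 0.014 [319.6 239.6]
-0.006 0.014 [319.6 253.1]
-0.006 0.009 [319.7 250.2]
0 0 [319.6 232.9]
[(236, [73, 113, 183]), (238, [70, 113, 185]), (240, [70, 114, 184]), (242, [66, 111, 181]), (244, [72, 111, 184]), (246, [63, 107, 179]), (248, [179, 188, 197]), (250, [189, 204, 196]), (252, [230, 73, 71]), (254, [233, 58, 57]), (256, [233, 59, 61]), (258, [231, 54, 55]), (260, [233, 58, 56])]
[(0, [161, 100, 67]), (2, [162, 102, 66]), (4, [164, 107, 73]), (6, [163, 104, 69]), (8, [166, 107, 75]), (10, [165, 103, 70]), (12, [167, 106, 72]), (14, [167, 107, 74]), (16, [164, 104, 73]), (18, [163, 100, 70]), (20, [168, 106, 73]), (22, [162, 100, 69]), (24, [164, 103, 69]), (26, [162, 102, 71]), (28, [164, 104, 69]), (30, [160, 97, 65]), (32, [162, 104, 71]), (34, [161, 103, 70]), (36, [162, 103, 74]), (38, [169, 110, 76]), (40, [169, 106, 73]), (42, [166, 109, 77]), (44, [165, 106, 75]), (46, [165, 104, 71]), (48, [233, 154, 105]), (50, [232, 154, 105]), (52, [230, 150, 101]), (54, [227, 145, 97]), (56, [227, 145, 99]), (58, [227, 145, 95])]
```

Collar rear edge and handle start at v≈248–252, as predicted for a seated collar. Releasing and retreating.

```bash
echo '[{"aperture": 0.025},{"aperture": 0.044},{"aperture": 0.044},{"aperture": 0.044},{"pos": [0,0,-0.04],"aperture": 0.044},{"pos": [0,0,-0.09],"aperture": 0.044},{"pos": [0,0,-0.14],"aperture": 0.044},{"pos": [0,0,-0.16],"aperture": 0.044},{"pos": [0,0,-0.16],"aperture": 0.044}]' | python3 inch.py
python3 - <<'E'
from chk import *
st=ctrl.read_state(); np.save('p12.npy',np.r_[st['eef_pos'],st['tcp_rot']]);print(st['eef_pos'],st['force'])
w=save('wrist','w12.png').astype(int)
u=np.array([-.139,.9903,0]);mo=np.array([.6012,-.008,.045])
for s,z in((.135,.007),(.121,.028),(.121,.0),(0,.028),(-.006,.014),(-.056,.009)):print(s,z,pw(12,mo+u*s+[0,0,z]))
print([(y,w[y,318].tolist()) for y in range(0,130,3)])
print([(y,w[y,319].tolist()) for y in range(236,300,2)])
E
```

```text
time: 15.3
eef_pos: [0.6065, -0.0381, 0.1877]
tcp_rot: [-3.14, -0.001, 1.705]
force: [-0.2, -0.3, -0.3]
gripper_width: 0.0442
grasp_force: 0.0
[ 0.60652486 -0.03812937  0.18770088] [-0.16153916 -0.2979996  -0.30222204]
0.135 0.007 [317.6  31.7]
0.121 0.028 [317.6  42.5]
0.121 0.0 [317.8  53.3]
0 0.028 [318.6 202.4]
-0.006 0.014 [318.6 207.3]
-0.056 0.009 [319.  260.5]
[(0, [54, 170, 121]), (3, [56, 166, 117]), (6, [181, 158, 143]), (9, [173, 157, 139]), (12, [175, 157, 142]), (15, [169, 157, 139]), (18, [167, 155, 136]), (21, [173, 154, 136]), (24, [174, 156, 142]), (27, [172, 160, 140]), (30, [176, 161, 145]), (33, [167, 150, 132]), (36, [165, 165, 168]), (39, [169, 168, 172]), (42, [179, 173, 176]), (45, [50, 82, 128]), (48, [55, 83, 132]), (51, [47, 76, 123]), (54, [55, 85, 131]), (57, [51, 81, 128]), (60, [59, 86, 135]), (63, [58, 84, 132]), (66, [49, 79, 127]), (69, [54, 82, 128]), (72, [43, 61, 93]), (75, [48, 66, 100]), (78, [52, 45, 49]), (81, [38, 37, 40]), (84, [173, 111, 83]), (87, [166, 105, 74]), (90, [166, 107, 74]), (93, [163, 102, 71]), (96, [165, 105, 72]), (99, [164
[... 287 characters left out ...]
 (240, [225, 65, 58]), (242, [224, 59, 55]), (244, [227, 69, 59]), (246, [227, 69, 63]), (248, [225, 68, 61]), (250, [223, 64, 56]), (252, [224, 70, 61]), (254, [225, 67, 59]), (256, [225, 69, 60]), (258, [220, 52, 45]), (260, [243, 247, 229]), (262, [255, 244, 220]), (264, [135, 132, 126]), (266, [216, 210, 203]), (268, [217, 212, 207]), (270, [214, 212, 206]), (272, [244, 230, 211]), (274, [239, 226, 207]), (276, [235, 219, 197]), (278, [237, 222, 201]), (280, [237, 224, 203]), (282, [232, 212, 185]), (284, [235, 217, 194]), (286, [239, 224, 205]), (288, [239, 226, 207]), (290, [239, 225, 207]), (292, [239, 226, 205]), (294, [237, 220, 198]), (296, [236, 221, 199]), (298, [236, 221, 198])]
```

The tip shows beyond the far block from v≈34 to 43 and the handle ends at v≈259. Both match the home position, and the reel is in place.

```bash
python3 -c "
from plant import ctrl, get_image, calibration
print(ctrl.hand_in())"
```

```text
the job is handed in; nothing more can be done
None
```

The rod is home through the reel, with its collar against the stand and the gripper clear, and the job was handed in at about 15.4 s; the last wrist image matched the home position, but I didn't re-check the bystanders.

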